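# Fit a single-speed kit on a freehub

### The job

Convert the bare bicycle hub that stands in the axle clamp to single speed: slide the parts from the black tray over its upright freehub one after another, first the wide blue spacer down onto the hub's shoulder, then the cog with its boss up, then the silver spacer, and last the gold-coloured lockring on top with its skirt down in the freehub's mouth, each let go lying flat and fully home before the next is fetched. The red spacer is a spare of the wrong width: leave it in the tray, and do not disturb the grease tub or the lockring tool.

Things in the scene. Friction and masses are not known exactly. Their poses are not given: they have to be found in the camera images.
- hub: Bare bicycle hub standing upright, fixed, in an axle clamp: two aluminium jaws on a dark base plate 88 x 86 mm, in all 42 mm high. Dark hub shell, its upper flange 62 mm across with its top 94 mm above the bench; above it the flat steel shoulder, 52 mm across, and the bright freehub. Origin: centre of the plate's underside, on the hub's vertical axis; z up.
- shoulder (a point): Point on the hub's vertical axis at the height of the shoulder, 98 mm above the bench, where the stack sits. From it rises the freehub, a splined post 34 mm in diameter, 33.5 mm tall, its top 4 mm bevelled to 31 mm. In its top is a round mouth 28 mm wide, 8 mm deep; in the mouth's middle stands the dark axle end, 17 mm wide, bevelled to 9 mm, its tip 45.5 mm above the shoulder.
- blue_spacer: Wide blue ring, 50 mm outside diameter, 40 mm bore, 12 mm tall, about 30 g. Origin: centre of its underside, z up. Lies flat in the tray.
- cog: Bright steel 16-tooth cog, 40 mm bore right through: a toothed plate 66 mm over the teeth and 4 mm thick, with a round boss 50 mm in diameter standing 10 mm above it (14 mm tall in all), to be held by the boss. About 80 g. Origin: centre of the plate's underside, z up. Lies flat in the tray, boss up, as it must be fitted.
- silver_spacer: Bare aluminium ring, 50 mm outside diameter, 40 mm bore, 9 mm tall, about 30 g. Origin: centre of its underside, z up. Lies flat in the tray.
- lockring: Gold-coloured lockring: knurled flange 48 mm in diameter, 5 mm thick, on a skirt 24 mm wide that reaches 6 mm below it; 11 mm tall, bore 20 mm, about 40 g. Origin: centre of the skirt's underside, z up. Stands skirt down, as it must be fitted: bore over the axle end, skirt in the freehub's mouth, flange on the silver spacer (skirt's underside then 29 mm above the shoulder).
- red_spacer: Spare red ring, 50 mm outside diameter, 40 mm bore, 6 mm tall. To be left where it lies in the tray. Origin: centre of its underside.
- tray: Black flat tray, 235 x 345 mm (x by y), fixed to the bench; floor 2 mm thick, rim 14 mm high and 8 mm wide all round. The three spacers, the cog and the lockring start on its floor, in any order, at least 85 mm apart between centres. Origin: centre of its underside.
- grease_tub: Yellow tub with a black lid, 82 mm in diameter, 68 mm tall, loose, standing on the other side of the tray from the hub. Not to be disturbed. Origin: centre of its underside.
- lockring_tool: Small light grey steel socket (lockring tool): toothed collar with a round stub on top, 35 mm across, 30 mm tall, loose, standing on the bench beyond the tray to the right. Not to be disturbed. Origin: centre of its underside.

How it is judged:
By the outcome, as a careful person would: the job done as asked, in the order asked, and still so for the second after the job is handed in, with the robot touching nothing.
It also fails if it takes over 93 s, if anything falls off the work surface, if the arm or the gripper's body presses on something with over 40 N, if the wrist force passes 120 N, or if a joint passes its speed limit or range.

### The arm

A 7-joint arm with a two-finger parallel gripper is mounted at the origin on a cart in front of the work surface, level with it; the furniture and walls round the work are solid. World frame = base frame: x ahead of the robot, y to its left, z up, the work surface at z = 0. Lengths are in m, angles in rad, forces in N, time in s.
With the tool pointing down it reaches from about 0.4 to 0.85 m from the base axis. Payload 4.5 kg.
Tool frame: the origin (TCP) lies between the finger pads; the fingertips stand 11 mm ahead of it and the grasp point (between the pads) lies 8 mm behind it (r.nose_length is the distance from the TCP to the fingertips, in m); z points along the fingers, y is the line along which they close (so a half turn about z gives the same grasp; the last joint's range is limited). The gripper opens to 88 mm and grips with 3 to 60 N. Pads are 18 mm wide; open, the fingers measure 123 mm over their backs; the gripper's body (75 mm by 187 mm) begins 45 mm behind the grasp point.
Start: joints at [1.322, 0.689, -0.195, 1.565, 0.157, 0.902, -0.215], TCP at [0.174, -0.6, 0.25] pointing down, gripper open.
Joint ranges: [-3.01, 3.01], [-0.46, 2.08], [-1.47, 1.51], [0.13, 2.56], [-1, 4.14], [0.04, 2.09], [-2.66, 2.66]. Speed limits (rad/s): [2.57, 2.57, 3.14, 3.14, 3.14, 3.14, 3.14].

### API

Orientations are given as a unit quaternion [x, y, z, w].
In Python, from plant import get_state, snapshot, camera_model, r gives the robot as it stands.
- The arm moves only by the shell command python3 -m inch 'ROWS' [FORCE]. ROWS is text: rows parted by semicolons, each of 7 numbers parted by spaces: the opening, from -1 (shut) to 1 (fully open), then the shift along the tool's x, y, z in m, then the turn, a rotation vector about the tool's x, y, z in rad. A call has 1 to 20 rows; each row shifts and turns the commanded pose from where the row before left it, along the tool's axes as they then stand; what a row does not reach is not made up. A row lasts 1/12 s, in which the tool goes at most 41.7 mm and 7.16 degrees, less where a joint would pass 70% of its speed; a pose out of reach is approached as far as the arm can. A call is refused whole if a number of a shift passes 0.0417 or a number of a turn 0.125, either way. A call with a gripper value outside its range is refused whole. The fingers move at their own pace and stop on an object; FORCE is the grip in N (left out, the last holds). Time passes only in rows, so rows that do not move let the fingers close. It gives the time, the measured TCP pose, the force, the opening and the grip force at its end, in the units of the state.
- get_state(): the state, without advancing time (a new reading comes with each control period).
- snapshot(name): name is "side" or "top" or "wrist"; returns (picture, depth): 480x640x3 uint8, red, green, blue; 480x640 float32, m along the optical axis (not along the pixel's ray), 0 where there is no reading.
- camera_model(name): a dict with "intrinsics" (3x3 intrinsics, pixels), "view" (4x4, takes a point from world to camera coordinates). Camera axes: x right, y down, z forward; pixel columns grow to the right and rows downward; lengths in m; the calibration is good to about 2 mm. A picture is of the moment at which its call begins: read the wrist's pose just before it. camera_model takes no time and is no camera call; for the wrist camera it gives the pose at the moment of the call.
- r.finish_job(): hands the job in; it is judged then, once.
The state is a dict: "clock": time; "q": joint angles; "qd": joint speeds; "joint_torque": joint torques, N m; "tool_pos": TCP position; "eef_rot": TCP orientation; "contact_force": force on the tool from outside, world axes, zero at the start; "moment": the same for the moment, N m; "opening": opening from 0.0 (shut) to 1.0 (fully open); "finger_force": force on a finger pad.
Only numpy, scipy, OpenCV 4.12 (cv2) and the standard library are available. Lean on these libraries where they do the work, as an engineer would, in place of code of your own. Each camera call takes 0.05 s, during which the arm holds its last target. There are 200 camera calls.

## Working session

There is one attempt and no reset: what is moved stays moved. The work goes in short steps, Python scripts to look and compute and a shell command to move; the robot and the scene stay as the last step left them, time stands still between calls to the robot, and variables do not carry over. Pictures are saved under pics/ and viewed, at most 14 in all, crops included, and the job is handed in when it is done.

```bash
ls; mkdir -p pics
python3 - <<'E'
from plant import *
import cv2
s=get_state();print(s['clock'],s['tool_pos'],s['eef_rot'],s['opening'])
for n in['top','side']:
    p,d=snapshot(n);cv2.imwrite(f'pics/{n}0.png',p[:,:,::-1]);m=camera_model(n);print(n,m['intrinsics'],m['view'])
E
```

```text
pics
0.0 [ 0.17417552 -0.59962868  0.24892178] [ 9.90015332e-01  1.40956906e-01 -1.81520937e-04 -8.72313630e-04] 0.998392062605302
top [[624.66943224   0.         325.18062044]
 [  0.         624.66943224 240.05444743]
 [  0.           0.           1.        ]] [[ 0.03857764 -0.99923109  0.00699947 -0.05713866]
 [-0.9409847  -0.03868415 -0.33623106  0.59078809]
 [ 0.33624329  0.00638461 -0.94175352  1.29691318]
 [ 0.          0.          0.          1.        ]]
side [[615.61871844   0.         321.71243037]
 [  0.         615.61871844 237.77604585]
 [  0.           0.           1.        ]] [[-0.98255844 -0.18408095 -0.02632708  0.56124137]
 [-0.06635819  0.47935365 -0.87510952  0.12309885]
 [ 0.17371098 -0.85809922 -0.48320825  1.25156218]
 [ 0.          0.          0.          1.        ]]
```

View pics/top0.png

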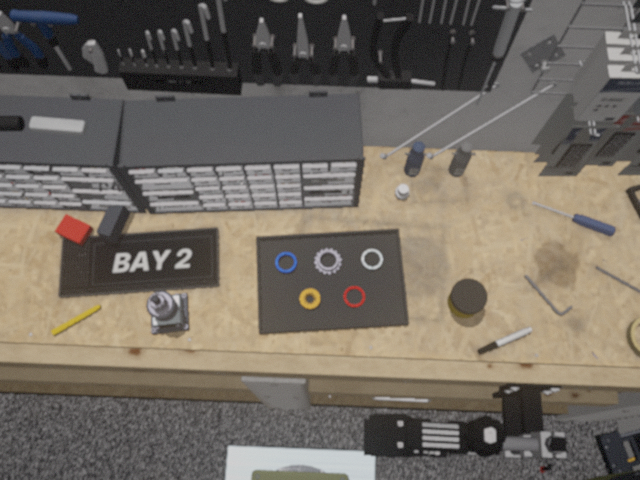

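View pics/side0.png

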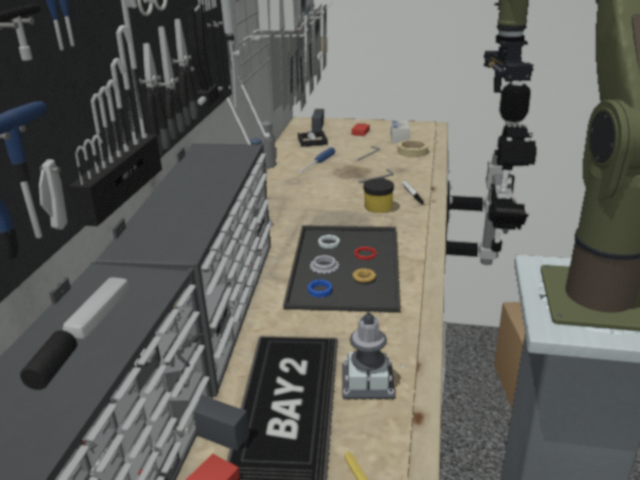

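The top view shows the hub at (165,308), blue (286,262), cog (328,261), silver (372,259), lockring (310,298) and red (354,296). The tub is at (468,297) and the tool at (402,191).

```bash
cat > h.py <<'E'
from plant import *
import numpy as np, cv2
from scipy.spatial.transform import Rotation as R
def px(m,u,v,z):
    "pixel -> world point at height z"
    V=m['view'];K=m['intrinsics'];Rm=V[:3,:3];c=-Rm.T@V[:3,3]
    d=Rm.T@np.linalg.solve(K,[u,v,1.]);return c+d*(z-c[2])/d[2]
def proj(m,p):
    c=m['view'][:3,:3]@np.array(p)+m['view'][:3,3];q=m['intrinsics']@c;return q[:2]/q[2]
def to_tool(p):
    "tool-frame offset from TCP to world p"
    s=get_state();return R.from_quat(s['eef_rot']).inv().apply(np.array(p)-s['tool_pos'])
def look(name,f):
    m=camera_model(name);p,d=snapshot(name);cv2.imwrite('pics/'+f,p[:,:,::-1]);np.savez('last_'+name,K=m['intrinsics'],V=m['view'],d=d);return m,p,d
def last(name):
    z=np.load(f'last_{name}.npz');return dict(intrinsics=z['K'],view=z['V'])
def st():
    s=get_state();T=R.from_quat(s['eef_rot']);x=T.as_matrix()[:,0]
    print('t',round(s['clock'],2),'p',np.round(s['tool_pos'],4),'yaw',round(np.degrees(np.arctan2(x[1],x[0])),2),'zt',np.round(T.as_matrix()[:,2],3),'op',round(s['opening'],3))
E
python3 - <<'E'
from h import *
m=camera_model('top');np.set_printoptions(precision=4,suppress=True)
for n,u,v,z in[('blue',286,262,.012),('cog',328,261,.01),('silver',372,259,.009),('lock',310,298,.012),('red',354,296,.007),('tub',468,297,.068),('tool',402,189,.03),('hubtip',160,293,.1435),('traybl',258,332,.014),('traytr',401,231,.014)]:
    print(n,px(m,u,v,z)[:2])
w=camera_model('wrist');s=get_state();T=R.from_quat(s['eef_rot']).as_matrix()
c=-w['view'][:3,:3].T@w['view'][:3,3];print('cam in tool',T.T@(c-s['tool_pos']));print(T.T@w['view'][:3,:3].T,w['intrinsics']);st()
E
```

```text
blue [0.5661 0.0574]
cog [ 0.5732 -0.0417]
silver [ 0.5828 -0.1459]
lock [ 0.481  -0.0033]
red [ 0.4912 -0.1053]
tub [ 0.4833 -0.3568]
tool [ 0.7582 -0.215 ]
hubtip [0.4456 0.3086]
traybl [0.3965 0.1108]
traytr [ 0.6548 -0.2143]
cam in tool [ 0.0831  0.0003 -0.135 ]
[[-0.0007 -0.9479 -0.3185]
 [ 1.     -0.0002 -0.0014]
 [ 0.0013 -0.3185  0.9479]] [[366.2447   0.     324.6203]
 [  0.     366.2447 239.6855]
 [  0.       0.       1.    ]]
t 0.1 p [ 0.1742 -0.5997  0.249 ] yaw 16.21 zt [-0.001  0.002 -1.   ] op 0.999
```

```bash
python3 -m inch '0.6 0 0 0 0 0 0.0943;0.6 0 0 0 0 0 0.0943;0.6 0 0 0 0 0 0.0943;0.6 0.021 -0.035 0 0 0 0;0.6 0.021 -0.035 0 0 0 0;0.6 0.021 -0.035 0 0 0 0;0.6 0.021 -0.035 0 0 0 0;0.6 0.021 -0.035 0 0 0 0;0.6 0.021 -0.035 0 0 0 0;0.6 0.021 -0.035 0 0 0 0;0.6 0.021 -0.035 0 0 0 0;0.6 0.021 -0.035 0 0 0 0;0.6 0.021 -0.035 0 0 0 0;0.6 0.021 -0.035 0 0 0 0;0.6 0.021 -0.035 0 0 0 0;0.6 0.021 -0.035 0 0 0 0;0.6 0.021 -0.035 0 0 0 0;0.6 0.021 -0.035 0 0 0 0;0.6 0.021 -0.035 0 0 0 0' 20; python3 -c "
from h import *
st()"
```

```text
clock: 1.68
tool_pos: [0.5109, -0.0382, 0.2495]
eef_rot: [1.0, 0.0, -0.0, 0.0]
contact_force: [0.8, -0.1, 0.7]
opening: 0.797
finger_force: 0.0
t 1.68 p [ 0.5109 -0.0382  0.2495] yaw 0.02 zt [-0.001 -0.    -1.   ] op 0.797
```

Run:
```python
from h import *
look('wrist','w1.png');st()
```

```text
t 1.73 p [ 0.5162 -0.0279  0.2497] yaw 0.73 zt [ 0.006  0.007 -1.   ] op 0.799
```

View pics/w1.png

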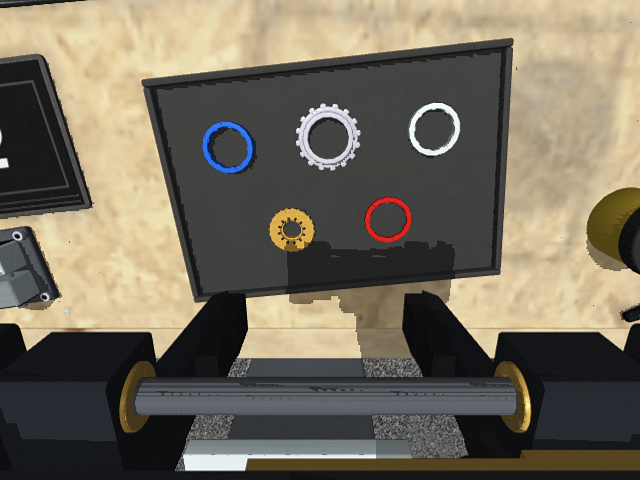

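The wrist view shows all five parts clearly: blue (229,148), cog (328,138), silver (435,129), lockring (292,230), red (388,220).

```bash
cat > ring.py <<'E'
from h import *
def hull(p,mask,m,z,minA=150,near=None):
    "outer outline of mask blob -> world circle (centre, radius) at height z"
    mask=cv2.morphologyEx(mask.astype(np.uint8),cv2.MORPH_CLOSE,np.ones((5,5)))
    cs=[c for c in cv2.findContours(mask,cv2.RETR_EXTERNAL,cv2.CHAIN_APPROX_NONE)[0] if cv2.contourArea(c)>minA]
    out=[]
    for c in cs:
        h=cv2.convexHull(c)[:,0,:];w=np.array([px(m,u,v,z)[:2] for u,v in h])
        (x,y),r=cv2.minEnclosingCircle((w*1e3).astype(np.float32));out.append((round(x/1e3,4),round(y/1e3,4),round(r,1)))
    return [o for o in out if 15<o[2]<45]
def masks(p):
    h=cv2.cvtColor(p,cv2.COLOR_RGB2HSV);H,S,V=h[...,0],h[...,1],h[...,2]
    return dict(blue=(H>100)&(H<125)&(S>140)&(V>90),gold=(H>12)&(H<26)&(S>130)&(V>110),bright=(S<60)&(V>130))
E
python3 - <<'E'
from ring import *
m=last('wrist');p=cv2.imread('pics/w1.png')[:,:,::-1].copy()
M=masks(p);box=np.zeros(p.shape[:2],bool);box[80:260,180:480]=1
for n,z in[('blue',.014),('gold',.013),('bright',.011)]: print(n,hull(p,M[n]&box,m,z))
for n,u,v,z in[('blue',229,148,.014),('cog',328,138,.012),('silver',435,129,.011),('lock',292,230,.013)]:print(n,px(m,u,v,z)[:2])
st()
E
```

```text
blue [(0.5649, 0.057, 25.8)]
gold [(0.48, -0.0024, 24.4)]
bright [(0.5821, -0.1448, 25.2), (0.5744, -0.0411, 32.1)]
blue [0.56454202 0.05608091]
cog [ 0.57389137 -0.04138467]
silver [ 0.58226946 -0.1458291 ]
lock [ 0.47977692 -0.00341494]
t 1.73 p [ 0.5162 -0.0279  0.2497] yaw 0.73 zt [ 0.006  0.007 -1.   ] op 0.799
```

```bash
python3 -m inch '0.6 0.0183 -0.0322 0 0 0 0;0.6 0.0183 -0.0322 0 0 0 0;0.6 0.0183 -0.0322 0 0 0 0;0.6 0 0 0.03 0 0 0;0.6 0 0 0.03 0 0 0;0.6 0 0 0.03 0 0 0;0.6 0 0 0.03 0 0 0;0.6 0 0 0.02 0 0 0;0.6 0 0 0.01 0 0 0;0.6 0 0 0 0 0 0;0.6 0 0 0 0 0 0;0.6 0 0 0 0 0 0;0.6 0 0 0 0 0 0'
python3 - <<'E'
from ring import *
st();m,p,d=look('wrist','w2.png');st()
M=masks(p);print(hull(p,M['blue'],m,.014));print(proj(m,[.565,.057,.014]))
E
```

```text
clock: 2.82
tool_pos: [0.5665, 0.0564, 0.1012]
eef_rot: [1.0, -0.0, 0.001, -0.0]
contact_force: [-1.1, -0.2, 0.3]
opening: 0.801
finger_force: 0.0
t 2.82 p [0.5665 0.0564 0.1012] yaw -0.01 zt [ 0.003  0.    -1.   ] op 0.801
t 2.87 p [0.5663 0.0564 0.1011] yaw -0.01 zt [ 0.003  0.    -1.   ] op 0.795
[(0.5665, 0.0577, 26.0)]
[323.83041487 254.4664069 ]
```

View pics/w2.png

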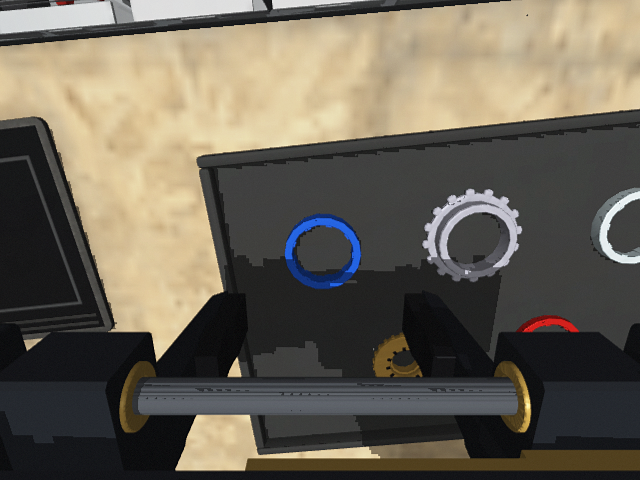

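The blue ring at (323,251) is almost directly below the tool, so I'll descend and grip it.

```bash
python3 -m inch '0.6 -0.001 -0.001 0.03 0 0 0;0.6 0 0 0.03 0 0 0;0.6 0 0 0.015 0 0 0;0.6 0 0 0.0115 0 0 0;0.6 0 0 0 0 0 0;0.6 0 0 0 0 0 0;0 0 0 0 0 0 0;-0.3 0 0 0 0 0 0;-0.3 0 0 0 0 0 0;-0.3 0 0 0 0 0 0;-0.3 0 0 0 0 0 0' 20; python3 -c "
from h import *
st()"
```

```text
clock: 3.78
tool_pos: [0.5648, 0.0574, 0.0136]
eef_rot: [1.0, -0.0, 0.0, -0.0]
contact_force: [-0.8, 0.2, 2.8]
opening: 0.563
finger_force: 20.0
t 3.78 p [0.5648 0.0574 0.0136] yaw -0.02 zt [ 0.001  0.    -1.   ] op 0.563
```

```bash
python3 -m inch '-0.3 0 0 -0.02 0 0 0;-0.3 0 0 -0.04 0 0 0;-0.3 0 0 -0.04 0 0 0;-0.3 0 0 -0.04 0 0 0;-0.3 0 0 -0.04 0 0 0;-0.3 0 0 -0.02 0 0 0;-0.3 -0.0237 -0.0314 0 0 0 0;-0.3 -0.0237 -0.0314 0 0 0 0;-0.3 -0.0237 -0.0314 0 0 0 0;-0.3 -0.0237 -0.0314 0 0 0 0;-0.3 -0.0237 -0.0314 0 0 0 0;-0.3 -0.0237 -0.0314 0 0 0 0;-0.3 -0.0237 -0.0314 0 0 0 0;-0.3 -0.0237 -0.0314 0 0 0 0;-0.3 0 0 0 0 0 0;-0.3 0 0 0 0 0 0;-0.3 0 0 0 0 0 0;-0.3 0 0 0 0 0 0;-0.3 0 0 0 0 0 0'
python3 - <<'E'
from ring import *
st();m,p,d=look('wrist','w3.png');st()
E
```

```text
clock: 5.37
tool_pos: [0.3759, 0.307, 0.2132]
eef_rot: [1.0, -0.002, 0.0, 0.0]
contact_force: [-1.4, -0.7, -0.3]
opening: 0.564
finger_force: 20.0
t 5.37 p [0.3759 0.307  0.2132] yaw -0.2 zt [ 0.    -0.001 -1.   ] op 0.564
t 5.42 p [0.3758 0.3071 0.2132] yaw -0.19 zt [ 0.    -0.001 -1.   ] op 0.567
```

View pics/w3.png

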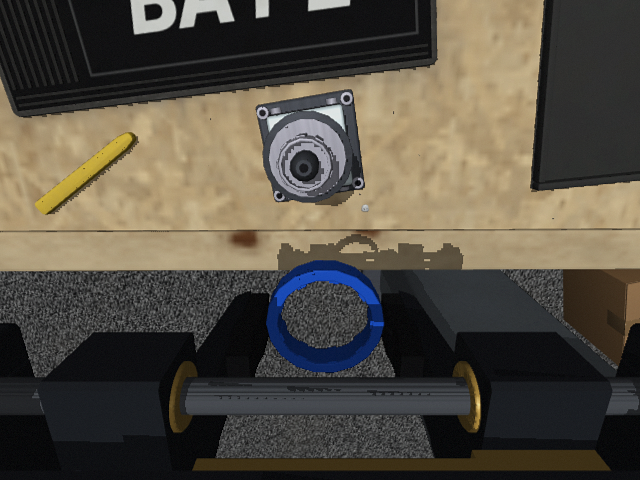

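The blue ring is held at about (326,317), and the hub stands at about (305,163). I'll enlarge the hub.

Run:
```python
from ring import *
m=last('wrist');p=cv2.imread('pics/w3.png')
cv2.imwrite('pics/w3c.png',cv2.resize(p[95:210,245:375],None,fx=5,fy=5,interpolation=cv2.INTER_CUBIC))
z=.2132-.011+.012-.001
print(hull(p,masks(p[:,:,::-1].copy())['blue'],m,z)); print([px(m,326,v,z) for v in(273,346)],[px(m,u,310,z) for u in(268,384)])
```

```text
[(0.3787, 0.307, 26.7)]
[array([0.39955965, 0.3062618 , 0.2132    ]), array([0.36534052, 0.30636258, 0.2132    ])] [array([0.3829225, 0.3304154, 0.2132   ]), array([0.38273338, 0.28221013, 0.2132    ])]
```

View pics/w3c.png

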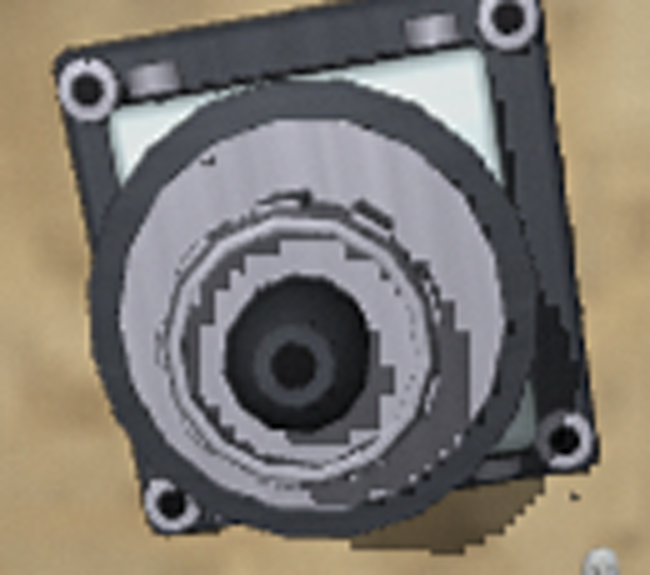

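Run:
```python
from ring import *
m=last('wrist')
for u,v,z in[(295,362,.1435),(300,341,.1315),(311.5,315,.098),(314.5,308,.094)]:print(px(m,u/5+245-.4,v/5+95-.4,z)[:2])
for a,b,z in [((120,315),(503,315),.098),((165,341),(435,341),.1315)]:print(np.linalg.norm(px(m,a[0]/5,a[1]/5,z)-px(m,b[0]/5,b[1]/5,z)))
# blue ring top face: fit projected circle
p=cv2.imread('pics/w3.png')[:,:,::-1].copy();M=cv2.morphologyEx(masks(p)['blue'].astype(np.uint8),cv2.MORPH_CLOSE,np.ones((5,5)))
c=max(cv2.findContours(M,cv2.RETR_EXTERNAL,cv2.CHAIN_APPROX_NONE)[0],key=cv2.contourArea);h=cv2.convexHull(c)[:,0]
print(h.min(0),h.max(0));g=[proj(m,[.3758+.025*np.cos(a),.3071+.025*np.sin(a),z]) for z in(.2122,.2002) for a in np.linspace(0,6.28,60)];print(np.min(g,0),np.max(g,0))
```

```text
[0.43266475 0.31832304]
[0.43353978 0.31837802]
[0.43303092 0.31859674]
[0.433548   0.31836361]
0.047522760273279854
0.02913528246237805
[266 260] [383 371]
[265.20016171 258.24436023] [383.15855218 372.50430172]
```

Run:
```python
from ring import *
m=last('wrist');d=np.load('last_wrist.npz')['d']
for a,b,v,z in [(120,503,315,.098),(165,435,341,.1315),(92,537,308,.094)]:print(np.linalg.norm(px(m,a/5+245,v/5+95,z)-px(m,b/5+245,v/5+95,z)))
for u,v in[(304,167),(270+5,130),(306,127)]:
    z=d[v,u];c=np.linalg.solve(m['intrinsics'],[u,v,1])*z;V=m['view'];print(z,V[:3,:3].T@(c-V[:3,3]))
t=camera_model('top')
for P in([.4333,.3185,.1435],[.4333,.3185,.098],[.565,.0575,.014],[.3758,.3071,.21]):print(proj(t,P))
_,p,_d=(0,*snapshot('top'));cv2.imwrite('pics/t1c.png',cv2.resize(p[250:410,80:280,::-1],None,fx=4,fy=4,interpolation=cv2.INTER_CUBIC))
```

```text
0.05135099925594013
0.031492774575352996
0.060545254015813205
0.20178224 [0.43274674 0.31806549 0.14414425]
0.24323565 [0.45072698 0.33960448 0.09441205]
0.2395019 [0.45262958 0.31881714 0.09767459]
[154.55983595 298.48545217]
[159.81892331 303.7006423 ]
[285.89701511 262.17535934]
[148.06211294 318.77140227]
```

View pics/t1c.png

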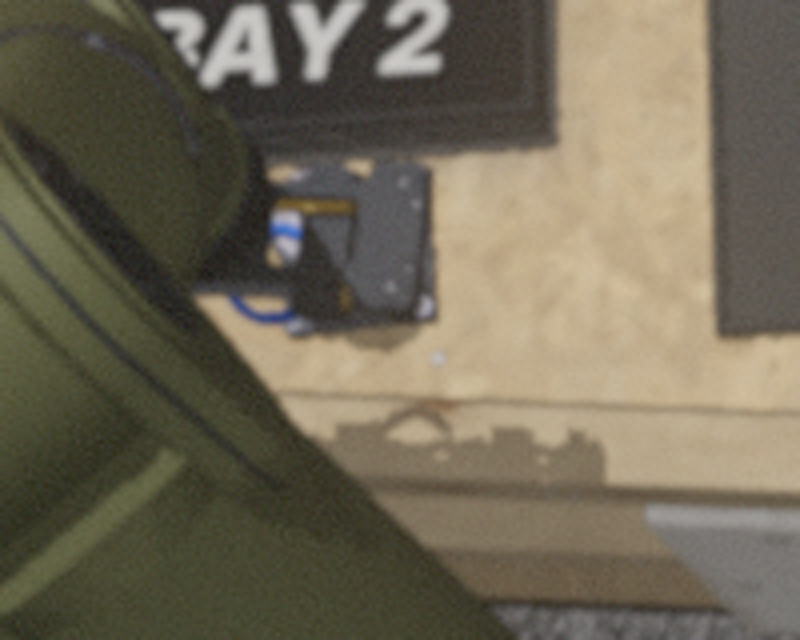

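```bash
python3 -m inch '-0.3 0.0287 -0.0057 0 0 0 0;-0.3 0.0287 -0.0056 0 0 0 0;-0.3 0 0 0.03 0 0 0;-0.3 0 0 0.02 0 0 0;-0.3 0 0 0 0 0 0;-0.3 0 0 0 0 0 0;-0.3 0 0 0 0 0 0;-0.3 0 0 0 0 0 0;-0.3 0 0 0 0 0 0'
python3 - <<'E'
from ring import *
st();m,p,d=look('wrist','w4.png');st()
E
```

```text
clock: 6.22
tool_pos: [0.4327, 0.3203, 0.1644]
eef_rot: [1.0, -0.0, 0.001, -0.001]
contact_force: [-0.3, -0.7, -0.3]
opening: 0.566
finger_force: 20.0
t 6.22 p [0.4327 0.3203 0.1644] yaw -0.01 zt [ 0.002  0.001 -1.   ] op 0.566
t 6.27 p [0.4326 0.3203 0.1643] yaw 0.0 zt [ 0.002  0.001 -1.   ] op 0.565
```

View pics/w4.png

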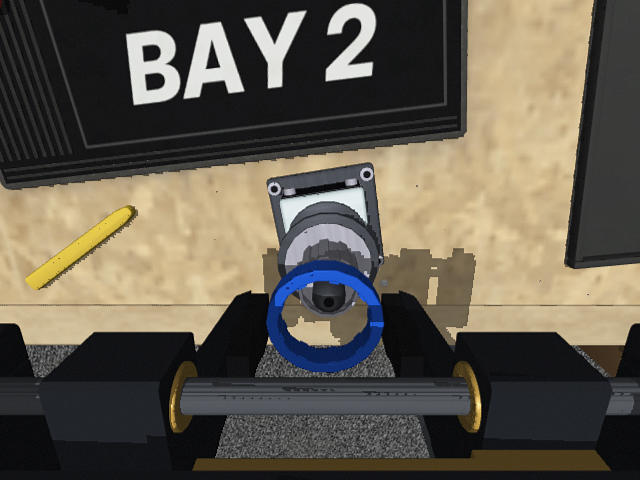

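The axle tip shows at (329,300) inside the held ring. The tool sits about 2 mm too far left, so I'll correct that and lower.

```bash
python3 -c "
from h import *
print(px(last('wrist'),328.5,300,.1435))"
python3 -m inch '-0.3 0.0005 0.0019 0.01 0 0 0;-0.3 0 0 0.01 0 0 0;-0.3 0 0 0 0 0 0;-0.3 0 0 0 0 0 0;-0.3 0 0 0 0 0 0'; python3 -c "
from h import *
st()"
```

```text
[0.43318819 0.31843861 0.1435    ]
clock: 6.68
tool_pos: [0.4326, 0.3179, 0.1429]
eef_rot: [1.0, -0.0, -0.0, 0.0]
contact_force: [0.0, 1.0, -1.1]
opening: 0.566
finger_force: 20.0
t 6.68 p [0.4326 0.3179 0.1429] yaw -0.01 zt [-0.001 -0.001 -1.   ] op 0.566
```

```bash
python3 -m inch '-0.3 0.0005 -0.0004 0.01 0 0 0;-0.3 0 0 0.01 0 0 0;-0.3 0 0 0.008 0 0 0;-0.3 0 0 0.004 0 0 0;-0.3 0 0 0.001 0 0 0;-0.3 0 0 0 0 0 0;-0.3 0 0 0 0 0 0;-0.3 0 0 0 0 0 0'; python3 -c "
from h import *
st()"
```

```text
clock: 7.35
tool_pos: [0.4332, 0.3184, 0.1099]
eef_rot: [1.0, -0.0, 0.0, 0.0]
contact_force: [0.6, -0.7, 0.2]
opening: 0.567
finger_force: 20.0
t 7.35 p [0.4332 0.3184 0.1099] yaw -0.0 zt [ 0. -0. -1.] op 0.567
```

```bash
python3 -m inch '0.3 0 0 0 0 0 0;0.4 0 0 0 0 0 0;0.4 0 0 0 0 0 0;0.4 0 0 -0.01 0 0 0;0.4 0 0 -0.03 0 0 0;0.4 0 0 -0.04 0 0 0;0.4 0 0 -0.03 0 0 0;0.4 0 0 0 0 0 0;0.4 0 0 0 0 0 0'
python3 - <<'E'
from ring import *
st();m,p,d=look('wrist','w5.png');st()
cv2.imwrite('pics/w5c.png',cv2.resize(p[200:430,200:450,::-1],None,fx=2.4,fy=2.4))
E
```

```text
clock: 8.1
tool_pos: [0.4341, 0.3191, 0.2225]
eef_rot: [1.0, -0.0, 0.002, -0.002]
contact_force: [-0.1, -0.5, -0.5]
opening: 0.704
finger_force: 0.0
t 8.1 p [0.4341 0.3191 0.2225] yaw -0.01 zt [ 0.004  0.003 -1.   ] op 0.704
t 8.15 p [0.4332 0.3184 0.2209] yaw -0.01 zt [ 0.001  0.001 -1.   ] op 0.705
```

View pics/w5c.png

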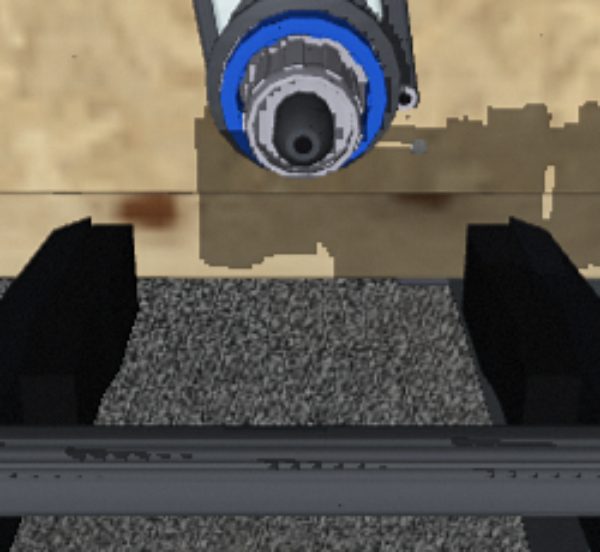

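The blue spacer is flat on the shoulder. Next I'll fetch the cog.

```bash
python3 -m inch '0.6 0.0141 0.036 0 0 0 0;0.6 0.0141 0.036 0 0 0 0;0.6 0.0141 0.036 0 0 0 0;0.6 0.0141 0.036 0 0 0 0;0.6 0.0141 0.036 0 0 0 0;0.6 0.0141 0.036 0 0 0 0;0.6 0.0141 0.036 0 0 0 0;0.6 0.0141 0.036 0 0 0 0;0.6 0.0141 0.036 0 0 0 0;0.6 0.0141 0.036 0 0 0 0;0.6 0 0 0.03 0 0 0;0.6 0 0 0.04 0 0 0;0.6 0 0 0.03 0 0 0;0.6 0 0 0.02 0 0 0;0.6 0 0 0 0 0 0;0.6 0 0 0 0 0 0;0.6 0 0 0 0 0 0;0.6 0 0 0 0 0 0;0.6 0 0 0 0 0 0'
python3 - <<'E'
from ring import *
st();m,p,d=look('wrist','w6.png');st()
print(hull(p,masks(p)['bright'],m,.006))
cv2.imwrite('pics/w6c.png',cv2.resize(p[180:300,250:400,::-1],None,fx=5,fy=5,interpolation=cv2.INTER_CUBIC))
E
```

```text
clock: 9.73
tool_pos: [0.5751, -0.0416, 0.1017]
eef_rot: [1.0, -0.0, 0.001, 0.0]
contact_force: [0.4, -0.3, 0.5]
opening: 0.799
finger_force: 0.0
t 9.73 p [ 0.5751 -0.0416  0.1017] yaw -0.0 zt [ 0.003 -0.    -1.   ] op 0.799
t 9.78 p [ 0.575  -0.0417  0.1015] yaw -0.01 zt [ 0.002 -0.    -1.   ] op 0.8
[(0.5343, -0.2429, 30.4), (0.5423, 0.1594, 40.1), (0.5958, 0.155, 20.1), (0.5746, -0.0412, 32.6), (0.5813, -0.1459, 27.1)]
```

View pics/w6c.png

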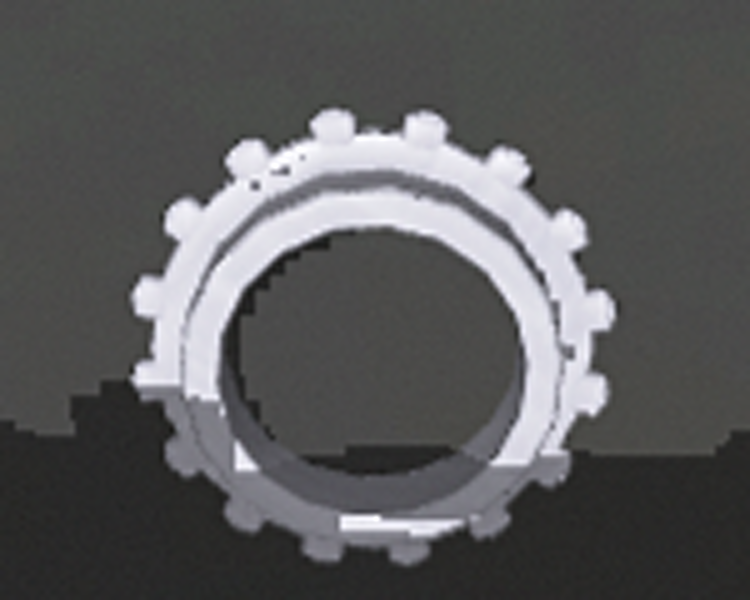

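```bash
python3 -c "
from h import *
m=last('wrist');print(px(m,250+372.5/5-.4,180+367/5-.4,.016),proj(m,[.575,-.0415,.016]))"
```

```text
[ 0.57522331 -0.04128189  0.016     ] [324.43931328 253.32505738]
```

```bash
python3 -m inch '0.6 0 0 0.03 0 0 0;0.6 0 0 0.03 0 0 0;0.6 0 0 0.014 0 0 0;0.6 0 0 0.0075 0 0 0;0.6 0 0 0 0 0 0;0.6 0 0 0 0 0 0;0 0 0 0 0 0 0;-0.3 0 0 0 0 0 0;-0.3 0 0 0 0 0 0;-0.3 0 0 0 0 0 0;-0.3 0 0 0 0 0 0' 25; python3 -c "
from h import *
st()"
```

```text
clock: 10.7
tool_pos: [0.5748, -0.0417, 0.0196]
eef_rot: [1.0, 0.0, 0.001, 0.0]
contact_force: [-0.9, 0.3, 5.3]
opening: 0.549
finger_force: 25.0
t 10.7 p [ 0.5748 -0.0417  0.0196] yaw 0.0 zt [ 0.002 -0.    -1.   ] op 0.549
```

```bash
python3 -m inch '-0.3 0 0 -0.01 0 0 0;-0.3 0 0 -0.03 0 0 0;-0.3 0 0 -0.04 0 0 0;-0.3 0 0 -0.04 0 0 0;-0.3 0 0 -0.04 0 0 0;-0.3 0 0 -0.02 0 0 0;-0.3 -0.0142 -0.036 0 0 0 0;-0.3 -0.0142 -0.036 0 0 0 0;-0.3 -0.0142 -0.036 0 0 0 0;-0.3 -0.0142 -0.036 0 0 0 0;-0.3 -0.0142 -0.036 0 0 0 0;-0.3 -0.0142 -0.036 0 0 0 0;-0.3 -0.0142 -0.036 0 0 0 0;-0.3 -0.0142 -0.036 0 0 0 0;-0.3 -0.0142 -0.036 0 0 0 0;-0.3 -0.0142 -0.036 0 0 0 0;-0.3 0 0 0 0 0 0;-0.3 0 0 0 0 0 0;-0.3 0 0 0 0 0 0;-0.3 0 0 0 0 0 0'
python3 - <<'E'
from ring import *
m,p,d=look('wrist','w7.png');st()
cv2.imwrite('pics/w7c.png',cv2.resize(p[200:430,200:450,::-1],None,fx=2.4,fy=2.4))
E
```

```text
clock: 12.37
tool_pos: [0.4329, 0.3164, 0.1989]
eef_rot: [1.0, -0.001, 0.0, 0.001]
contact_force: [-0.2, -0.5, -0.9]
opening: 0.551
finger_force: 25.0
t 12.42 p [0.433  0.3163 0.1988] yaw -0.19 zt [ 0.    -0.001 -1.   ] op 0.55
```

View pics/w7c.png

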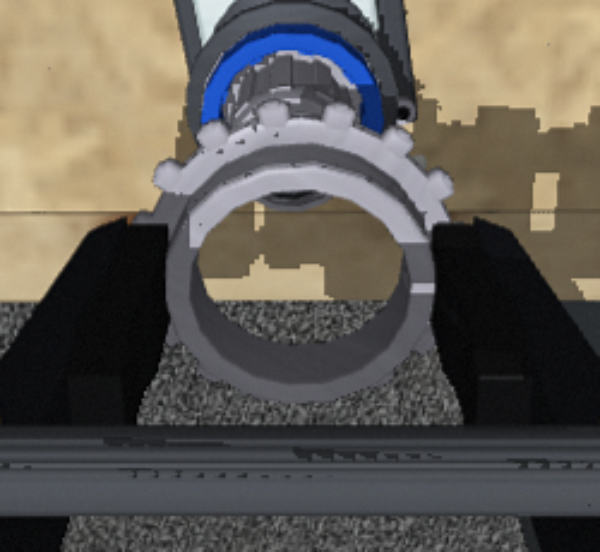

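Run:
```python
from ring import *
m=last('wrist');P=np.array([.433,.3163,.1988])
T=lambda z,r:[proj(m,[P[0]+r*np.cos(a),P[1]+r*np.sin(a),z]) for a in np.linspace(0,6.28,90)]
for z,r in((.1952,.025),(.1852,.033)):
    g=np.array(T(z,r));print((g.min(0)-200)*2.4,(g.max(0)-200)*2.4)
```

```text
[159.85694684 158.62348889] [438.42459913 403.6670854 ]
[125.50106606  95.47272171] [472.71601817 404.52363024]
```

```bash
python3 -m inch '-0.3 0 -0.001 0.012 0 0 0;-0.3 0 0 0.008 0 0 0;-0.3 0 0 0 0 0 0;-0.3 0 0 0 0 0 0;-0.3 0 0 0 0 0 0'; python3 -c "
from h import *
st()"
```

```text
clock: 12.83
tool_pos: [0.4325, 0.3189, 0.1788]
eef_rot: [1.0, -0.001, 0.0, 0.0]
contact_force: [0.7, 0.2, -1.3]
opening: 0.549
finger_force: 25.0
t 12.83 p [0.4325 0.3189 0.1788] yaw -0.06 zt [ 0. -0. -1.] op 0.549
```

Fine-adjust by +0.6 mm in x, then go down to just above seating (TCP 0.128).

```bash
python3 -m inch '-0.3 0.0006 0.0005 0.012 0 0 0;-0.3 0 0 0.012 0 0 0;-0.3 0 0 0.01 0 0 0;-0.3 0 0 0.006 0 0 0;-0.3 0 0 0 0 0 0;-0.3 0 0 0 0 0 0;-0.3 0 0 0.006 0 0 0;-0.3 0 0 0.004 0 0 0;-0.3 0 0 0 0 0 0;-0.3 0 0 0 0 0 0;-0.3 0 0 0 0 0 0'; python3 -c "
from h import *
st()"
```

```text
clock: 13.75
tool_pos: [0.4329, 0.3189, 0.1288]
eef_rot: [1.0, -0.0, 0.0, -0.0]
contact_force: [0.1, 0.2, -1.0]
opening: 0.551
finger_force: 25.0
t 13.75 p [0.4329 0.3189 0.1288] yaw -0.0 zt [ 0.  0. -1.] op 0.551
```

```bash
python3 -m inch '-0.3 0 0 0.001 0 0 0;-0.3 0 0 0 0 0 0;-0.3 0 0 0 0 0 0'; python3 -m inch '0.2 0 0 0 0 0 0;0.4 0 0 0 0 0 0;0.4 0 0 0 0 0 0;0.4 0 0 -0.01 0 0 0;0.4 0 0 -0.03 0 0 0;0.4 0 0 -0.04 0 0 0;0.4 0 0 -0.02 0 0 0;0.4 0 0 0 0 0 0;0.4 0 0 0 0 0 0;0.4 0 0 0 0 0 0'
python3 - <<'E'
from ring import *
m,p,d=look('wrist','w8.png');st()
cv2.imwrite('pics/w8c.png',cv2.resize(p[180:330,230:420,::-1],None,fx=3,fy=3))
V=m['view'];K=m['intrinsics']
vv,uu=np.mgrid[180:330,230:420];z=d[180:330,230:420];c=np.stack([(uu-K[0,2])/K[0,0]*z,(vv-K[1,2])/K[1,1]*z,z],-1)
W=(c-V[:3,3])@V[:3,:3];r=np.hypot(W[...,0]-.4332,W[...,1]-.3184)
for lo,hi in((.021,.0235),(.027,.029)):
    for a in range(4):
        ang=np.arctan2(W[...,1]-.3184,W[...,0]-.4332);k=(r>lo)&(r<hi)&(z>0)&(np.abs(np.angle(np.exp(1j*(ang-a*np.pi/2))))<.6)
        print(lo,a*90,k.sum(),np.median(W[...,2][k]) if k.any() else None)
E
```

```text
clock: 14.0
tool_pos: [0.433, 0.319, 0.1279]
eef_rot: [1.0, -0.0, 0.0, -0.0]
contact_force: [-0.3, -0.3, 0.8]
opening: 0.548
finger_force: 25.0
clock: 14.83
tool_pos: [0.4322, 0.3185, 0.2273]
eef_rot: [1.0, 0.0, -0.0, 0.0]
contact_force: [0.2, -0.1, 0.1]
opening: 0.705
finger_force: 0.0
t 14.88 p [0.432  0.3184 0.2268] yaw 0.01 zt [-0.002 -0.002 -1.   ] op 0.699
0.021 0 183 0.12366359246870542
0.021 90 144 0.12390473786658379
0.021 180 158 0.12379068201275034
0.021 270 127 0.12385068651507597
0.027 0 378 0.09404929284461723
0.027 90 131 0.11378469420239382
0.027 180 4 0.11405667191929703
0.027 270 146 0.11349635491376253
```

View pics/w8c.png

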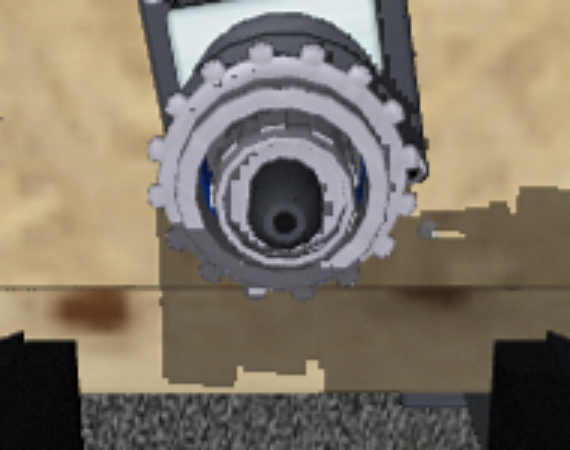

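The cog is flat and home, with its boss top at 0.124 m all round. Next I'll fetch the silver spacer.

```bash
cat >> ring.py <<'E'
def top(name,f,x,y,z0,z1,rmax=.035):
    "circle round the depth points with z0<z<z1 within rmax of (x,y)"
    m,p,d=look(name,f);V=m['view'];K=m['intrinsics'];vv,uu=np.mgrid[:480,:640]
    c=np.stack([(uu-K[0,2])/K[0,0]*d,(vv-K[1,2])/K[1,1]*d,d],-1);W=((c-V[:3,3])@V[:3,:3])[d>0]
    k=W[(W[:,2]>z0)&(W[:,2]<z1)&(np.hypot(W[:,0]-x,W[:,1]-y)<rmax)]
    cc,r=cv2.minEnclosingCircle((k[:,:2]*1e3).astype(np.float32))
    A=np.c_[k[:,:2]-k[:,:2].mean(0),np.ones(len(k))];pl=np.linalg.lstsq(A,k[:,2],rcond=None)[0]
    print('n',len(k),'bbox mid',np.round((k.max(0)+k.min(0))/2,4),'circ',np.round(cc,1),round(r,1),'zmed',round(float(np.median(k[:,2])),4),'slope',np.round(pl[:2],3));return m,k
E
python3 -m inch '0.6 0.0125 0.0387 0 0 0 0;0.6 0.0125 0.0387 0 0 0 0;0.6 0.0125 0.0387 0 0 0 0;0.6 0.0125 0.0387 0 0 0 0;0.6 0.0125 0.0387 0 0 0 0;0.6 0.0125 0.0387 0 0 0 0;0.6 0.0125 0.0387 0 0 0 0;0.6 0.0125 0.0387 0 0 0 0;0.6 0.0125 0.0387 0 0 0 0;0.6 0.0125 0.0387 0 0 0 0;0.6 0.0125 0.0387 0 0 0 0;0.6 0.0125 0.0387 0 0 0 0;0.6 0 0 0.03 0 0 0;0.6 0 0 0.04 0 0 0;0.6 0 0 0.036 0 0 0;0.6 0 0 0.02 0 0 0;0.6 0 0 0 0 0 0;0.6 0 0 0 0 0 0;0.6 0 0 0 0 0 0;0.6 0 0 0 0 0 0'
python3 - <<'E'
from ring import *
st();m,k=top('wrist','w9.png',.582,-.1455,.0095,.013);st()
p=cv2.imread('pics/w9.png')[:,:,::-1].copy();print(hull(p,masks(p)['bright'],m,.011))
E
```

```text
clock: 16.55
tool_pos: [0.5839, -0.1458, 0.1033]
eef_rot: [1.0, -0.0, 0.001, 0.0]
contact_force: [-0.9, 1.2, -0.3]
opening: 0.8
finger_force: 0.0
t 16.55 p [ 0.5839 -0.1458  0.1033] yaw -0.01 zt [ 0.003 -0.001 -1.   ] op 0.8
n 1530 bbox mid [ 0.5824 -0.1453  0.0111] circ [ 582.3 -145.3] 25.0 zmed 0.0107 slope [0. 0.]
t 16.6 p [ 0.5839 -0.1458  0.1034] yaw -0.01 zt [ 0.003 -0.001 -1.   ] op 0.799
[(0.5832, -0.1454, 25.5), (0.6852, -0.0962, 17.7), (0.6858, -0.0076, 23.4), (0.6947, -0.0448, 25.9)]
```

```bash
python3 -m inch '0.6 -0.0013 -0.0004 0.03 0 0 0;0.6 0 0 0.03 0 0 0;0.6 0 0 0.018 0 0 0;0.6 0 0 0.01 0 0 0;0.6 0 0 0 0 0 0;0.6 0 0 0 0 0 0;0 0 0 0 0 0 0;-0.3 0 0 0 0 0 0;-0.3 0 0 0 0 0 0;-0.3 0 0 0 0 0 0;-0.3 0 0 0 0 0 0' 20; python3 -c "
from h import *
st()"
```

```text
clock: 17.52
tool_pos: [0.5818, -0.1452, 0.0142]
eef_rot: [1.0, -0.0, 0.0, 0.0]
contact_force: [-0.5, -0.3, 3.8]
opening: 0.548
finger_force: 20.0
t 17.52 p [ 0.5818 -0.1452  0.0142] yaw -0.01 zt [ 0.001 -0.    -1.   ] op 0.548
```

```bash
python3 -m inch '-0.3 0 0 -0.01 0 0 0;-0.3 0 0 -0.03 0 0 0;-0.3 0 0 -0.04 0 0 0;-0.3 0 0 -0.04 0 0 0;-0.3 0 0 -0.04 0 0 0;-0.3 0 0 -0.02 0 0 0;-0.3 -0.0124 -0.0386 0 0 0 0;-0.3 -0.0124 -0.0386 0 0 0 0;-0.3 -0.0124 -0.0386 0 0 0 0;-0.3 -0.0124 -0.0386 0 0 0 0;-0.3 -0.0124 -0.0386 0 0 0 0;-0.3 -0.0124 -0.0386 0 0 0 0;-0.3 -0.0124 -0.0386 0 0 0 0;-0.3 -0.0124 -0.0386 0 0 0 0;-0.3 -0.0124 -0.0386 0 0 0 0;-0.3 -0.0124 -0.0386 0 0 0 0;-0.3 -0.0124 -0.0386 0 0 0 0;-0.3 -0.0124 -0.0386 0 0 0 0;-0.3 0 0 0 0 0 0;-0.3 0 0 0 0 0 0'; python3 -m inch '-0.3 0 0 0.01 0 0 0;-0.3 0 0 0.01 0 0 0;-0.3 0 0 0 0 0 0;-0.3 0 0 0 0 0 0;-0.3 0 0 0 0 0 0;-0.3 0 0 0 0 0 0'
python3 - <<'E'
from ring import *
st();s=get_state()['tool_pos'];m,k=top('wrist','w10.png',s[0],s[1],s[2]-.0062,s[2]-.001,.03);st()
E
```

```text
clock: 19.18
tool_pos: [0.4309, 0.3213, 0.194]
eef_rot: [1.0, 0.003, -0.0, -0.001]
contact_force: [1.8, -0.7, -0.1]
opening: 0.554
finger_force: 20.0
clock: 19.68
tool_pos: [0.4332, 0.3175, 0.1738]
eef_rot: [1.0, -0.001, 0.0, 0.0]
contact_force: [0.1, -0.7, -0.3]
opening: 0.551
finger_force: 20.0
t 19.68 p [0.4332 0.3175 0.1738] yaw -0.08 zt [ 0. -0. -1.] op 0.551
n 4110 bbox mid [0.4338 0.3175 0.1702] circ [437.4 317.5] 28.9 zmed 0.1701 slope [-0.     0.002]
t 19.73 p [0.4331 0.3177 0.1739] yaw -0.06 zt [ 0.  0. -1.] op 0.549
```

```bash
python3 -m inch '-0.3 -0.0005 -0.0004 0.01 0 0 0;-0.3 0 0 0.01 0 0 0;-0.3 0 0 0.01 0 0 0;-0.3 0 0 0.005 0 0 0;-0.3 0 0 0.001 0 0 0;-0.3 0 0 0 0 0 0;-0.3 0 0 0 0 0 0;-0.3 0 0 0 0 0 0'; python3 -c "
from h import *
st()"
```

```text
clock: 20.4
tool_pos: [0.4323, 0.3185, 0.1376]
eef_rot: [1.0, -0.0, 0.0, 0.0]
contact_force: [0.7, -0.2, -0.1]
opening: 0.549
finger_force: 20.0
t 20.4 p [0.4323 0.3185 0.1376] yaw -0.0 zt [ 0. -0. -1.] op 0.549
```

```bash
python3 -m inch '-0.3 0.0003 0 0.0012 0 0 0;-0.3 0 0 0 0 0 0;-0.3 0 0 0 0 0 0'; python3 -m inch '0.2 0 0 0 0 0 0;0.4 0 0 0 0 0 0;0.4 0 0 0 0 0 0;0.4 0 0 -0.01 0 0 0;0.4 0 0 -0.03 0 0 0;0.4 0 0 -0.04 0 0 0;0.4 0 0 -0.02 0 0 0;0.4 0 0 0 0 0 0;0.4 0 0 0 0 0 0;0.4 0 0 0 0 0 0;0.4 0 0 0 0 0 0'
python3 - <<'E'
from ring import *
m,k=top('wrist','w11.png',.4332,.3184,.125,.142,.026);st()
r=np.hypot(*(k[:,:2]-[.4332,.3184]).T);q=k[r>.0205];a=np.degrees(np.arctan2(q[:,1]-.3184,q[:,0]-.4332))
for lo in range(-180,180,60):print(lo,np.median(q[(a>=lo)&(a<lo+60),2]))
print('ring',(q.max(0)+q.min(0))/2)
t=k[k[:,2]>.1365];print('axle',(t.max(0)+t.min(0))/2)
f=k[(k[:,2]>.130)&(k[:,2]<.1325)&(r<.0165)];print('freehub',(f.max(0)+f.min(0))/2)
E
```

```text
clock: 20.65
tool_pos: [0.4326, 0.3185, 0.1365]
eef_rot: [1.0, -0.0, 0.0, -0.0]
contact_force: [-0.4, 0.7, -0.1]
opening: 0.552
finger_force: 20.0
clock: 21.57
tool_pos: [0.4317, 0.3179, 0.2354]
eef_rot: [1.0, 0.0, -0.001, 0.001]
contact_force: [-0.6, -0.2, -0.4]
opening: 0.701
finger_force: 0.0
n 2871 bbox mid [0.4329 0.3187 0.1335] circ [432.9 318.7] 25.1 zmed 0.1324 slope [0.    0.001]
t 21.62 p [0.4317 0.318  0.2353] yaw 0.0 zt [-0.002 -0.002 -1.   ] op 0.701
-180 0.13296487196495743
-120 0.13299848436581652
-60 0.13263303371294344
0 0.1326982069525713
60 0.1329773720144541
120 0.13294420921710437
ring [0.43292527 0.31866628 0.12991561]
axle [0.43226776 0.31855789 0.13933224]
freehub [0.43285316 0.3185652  0.13124488]
```

The silver spacer is home at 0.133 m. Last is the lockring.

```bash
python3 -m inch '0.6 0.006 0.04 0 0 0 0;0.6 0.006 0.04 0 0 0 0;0.6 0.006 0.04 0 0 0 0;0.6 0.006 0.04 0 0 0 0;0.6 0.006 0.04 0 0 0 0;0.6 0.006 0.04 0 0 0 0;0.6 0.006 0.04 0 0 0 0;0.6 0.006 0.04 0 0 0 0;0.6 0 0 0.03 0 0 0;0.6 0 0 0.04 0 0 0;0.6 0 0 0.04 0 0 0;0.6 0 0 0.02 0 0 0;0.6 0 0 0 0 0 0;0.6 0 0 0 0 0 0;0.6 0 0 0 0 0 0;0.6 0 0 0 0 0 0;0.6 0 0 0 0 0 0'
python3 - <<'E'
from ring import *
st();m,k=top('wrist','w12.png',.48,-.0025,.0115,.016);st()
E
```

```text
clock: 23.03
tool_pos: [0.4814, -0.0014, 0.1079]
eef_rot: [1.0, -0.0, 0.001, -0.0]
contact_force: [0.3, -0.7, -0.4]
opening: 0.798
finger_force: 0.0
t 23.03 p [ 0.4814 -0.0014  0.1079] yaw -0.0 zt [ 0.003  0.    -1.   ] op 0.798
n 2714 bbox mid [ 0.4794 -0.0027  0.0131] circ [479.4  -2.8] 24.4 zmed 0.0128 slope [0.001 0.002]
t 23.08 p [ 0.4813 -0.0014  0.1078] yaw 0.0 zt [ 0.003  0.    -1.   ] op 0.8
```

```bash
python3 -m inch '0.6 -0.0013 0.0013 0.03 0 0 0;0.6 0 0 0.03 0 0 0;0.6 0 0 0.018 0 0 0;0.6 0 0 0.0097 0 0 0;0.6 0 0 0 0 0 0;0.6 0 0 0 0 0 0;0.6 0 0 0 0 0 0;0.6 0 0 0 0 0 0'; python3 -c "
from h import *
st()"
```

```text
clock: 23.75
tool_pos: [0.48, -0.0028, 0.02]
eef_rot: [1.0, -0.0, 0.001, 0.0]
contact_force: [0.4, 0.1, -1.6]
opening: 0.798
finger_force: 0.0
t 23.75 p [ 0.48   -0.0028  0.02  ] yaw -0.01 zt [ 0.002 -0.    -1.   ] op 0.798
```

```bash
python3 -m inch '0.6 -0.0004 0 0.0004 0 0 0;0.6 0 0 0 0 0 0;0 0 0 0 0 0 0;-0.3 0 0 0 0 0 0;-0.3 0 0 0 0 0 0;-0.3 0 0 0 0 0 0;-0.3 0 0 0 0 0 0;-0.3 0 0 0 0 0 0' 25; python3 -m inch '-0.3 0 0 -0.01 0 0 0;-0.3 0 0 -0.03 0 0 0;-0.3 0 0 -0.02 0 0 0;-0.3 0 0 0 0 0 0;-0.3 0 0 0 0 0 0;-0.3 0 0 0 0 0 0'
python3 - <<'E'
from ring import *
st();s=get_state()['tool_pos'];m,k=top('wrist','w13.png',s[0],s[1],s[2]-.0105,s[2]-.003,.027);st()
p=cv2.imread('pics/w13.png');cv2.imwrite('pics/w13c.png',cv2.resize(p[220:420,220:440],None,fx=3,fy=3))
E
```

```text
clock: 24.42
tool_pos: [0.4788, -0.0029, 0.0184]
eef_rot: [1.0, -0.0, 0.0, 0.0]
contact_force: [-0.3, 0.5, 0.6]
opening: 0.523
finger_force: 25.0
clock: 24.92
tool_pos: [0.4786, -0.0027, 0.0783]
eef_rot: [1.0, 0.0, -0.0, -0.0]
contact_force: [0.6, 0.7, -0.5]
opening: 0.522
finger_force: 25.0
t 24.92 p [ 0.4786 -0.0027  0.0783] yaw 0.01 zt [-0.  0. -1.] op 0.522
n 7318 bbox mid [ 0.4795 -0.0028  0.0715] circ [480.5  -2.7] 26.4 zmed 0.0725 slope [ 0.    -0.001]
t 24.97 p [ 0.4783 -0.0027  0.0779] yaw 0.01 zt [-0.001 -0.    -1.   ] op 0.525
```

View pics/w13c.png

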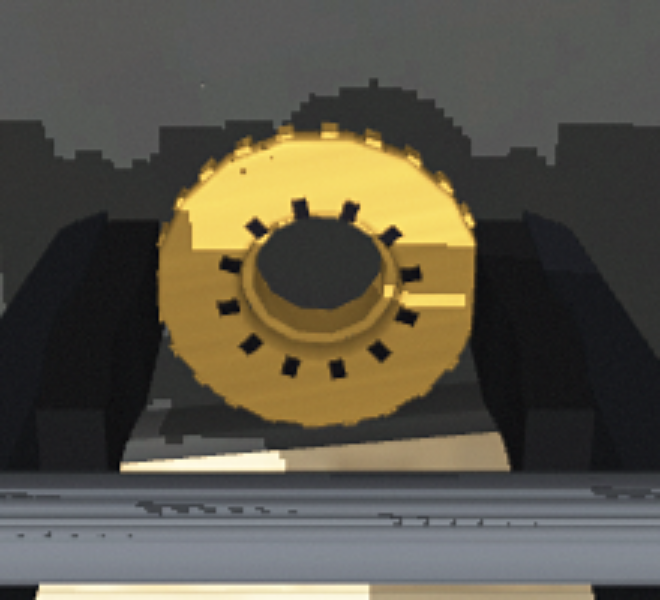

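The lockring is held level and centred, so I'll carry it to the hub.

```bash
python3 -m inch '-0.3 0 0 -0.03 0 0 0;-0.3 0 0 -0.04 0 0 0;-0.3 0 0 -0.04 0 0 0;-0.3 0 0 -0.03 0 0 0;-0.3 -0.0058 -0.0402 0 0 0 0;-0.3 -0.0058 -0.0402 0 0 0 0;-0.3 -0.0058 -0.0402 0 0 0 0;-0.3 -0.0058 -0.0402 0 0 0 0;-0.3 -0.0058 -0.0402 0 0 0 0;-0.3 -0.0058 -0.0402 0 0 0 0;-0.3 -0.0058 -0.0402 0 0 0 0;-0.3 -0.0058 -0.0402 0 0 0 0;-0.3 0 0 0 0 0 0;-0.3 0 0 0.02 0 0 0;-0.3 0 0 0.02 0 0 0;-0.3 0 0 0 0 0 0;-0.3 0 0 0 0 0 0;-0.3 0 0 0 0 0 0;-0.3 0 0 0 0 0 0;-0.3 0 0 0 0 0 0'
python3 - <<'E'
from ring import *
st();s=get_state()['tool_pos'];m,k=top('wrist','w14.png',s[0],s[1],s[2]-.0065,s[2]-.003,.026);st()
p=cv2.imread('pics/w14.png')[:,:,::-1].copy()
E
```

```text
clock: 26.63
tool_pos: [0.433, 0.3189, 0.1792]
eef_rot: [1.0, -0.0, 0.001, -0.0]
contact_force: [-1.2, -0.6, -0.5]
opening: 0.524
finger_force: 25.0
t 26.63 p [0.433  0.3189 0.1792] yaw -0.03 zt [ 0.001  0.001 -1.   ] op 0.524
n 5652 bbox mid [0.4341 0.319  0.1745] circ [434.6 319. ] 25.3 zmed 0.1736 slope [0.002 0.001]
t 26.68 p [0.4329 0.3189 0.1792] yaw -0.02 zt [ 0.001  0.001 -1.   ] op 0.523
```

```bash
python3 -m inch '-0.3 -0.0006 0.0003 0.01 0 0 0;-0.3 0 0 0.007 0 0 0;-0.3 0 0 0 0 0 0;-0.3 0 0 0 0 0 0;-0.3 0 0 0 0 0 0;-0.3 0 0 0 0 0 0;-0.3 0 0 0 0 0 0'
python3 - <<'E'
from ring import *
st()
E
```

```text
clock: 27.27
tool_pos: [0.432, 0.3186, 0.1617]
eef_rot: [1.0, -0.0, 0.0, -0.0]
contact_force: [-0.5, 0.1, -1.2]
opening: 0.524
finger_force: 25.0
t 27.27 p [0.432  0.3186 0.1617] yaw -0.01 zt [ 0.001  0.    -1.   ] op 0.524
```

```bash
python3 -m inch '-0.3 0.0004 0 0.004 0 0 0;-0.3 0 0 0.004 0 0 0;-0.3 0 0 0.003 0 0 0;-0.3 0 0 0 0 0 0;-0.3 0 0 0 0 0 0;-0.3 0 0 0 0 0 0'; python3 -m inch '-0.3 0 0 0.002 0 0 0;-0.3 0 0 0.002 0 0 0;-0.3 0 0 0 0 0 0;-0.3 0 0 0 0 0 0;-0.3 0 0 0 0 0 0'
```

```text
clock: 27.77
tool_pos: [0.4322, 0.3185, 0.1503]
eef_rot: [1.0, -0.0, -0.0, 0.0]
contact_force: [0.1, 0.0, -0.6]
opening: 0.519
finger_force: 25.0
clock: 28.18
tool_pos: [0.4322, 0.3185, 0.1464]
eef_rot: [1.0, -0.0, 0.0, 0.0]
contact_force: [0.4, 0.4, -0.5]
opening: 0.523
finger_force: 25.0
```

Bottom is 1.5 mm into the mouth with no contact force. I'll lower 2 mm more.

```bash
python3 -m inch '-0.3 0 0 0.001 0 0 0;-0.3 0 0 0.001 0 0 0;-0.3 0 0 0 0 0 0;-0.3 0 0 0 0 0 0;-0.3 0 0 0 0 0 0'
```

```text
clock: 28.6
tool_pos: [0.4323, 0.3186, 0.1445]
eef_rot: [1.0, -0.0, 0.0, -0.0]
contact_force: [0.1, 0.4, 0.1]
opening: 0.521
finger_force: 25.7
```

```bash
python3 -m inch '-0.3 0 0 0.0004 0 0 0;-0.3 0 0 0 0 0 0;0.2 0 0 0 0 0 0;0.4 0 0 0 0 0 0;0.4 0 0 0 0 0 0;0.4 0 0 -0.01 0 0 0;0.4 0 0 -0.03 0 0 0;0.4 0 0 -0.04 0 0 0;0.4 0 0 -0.02 0 0 0;0.4 0 0 0 0 0 0;0.4 0 0 0 0 0 0;0.4 0 0 0 0 0 0;0.4 0 0 0 0 0 0'
python3 - <<'E'
from ring import *
st();m,k=top('wrist','w15.png',.4331,.3185,.134,.141,.026)
r=np.hypot(*(k[:,:2]-[.4331,.3185]).T);q=k[(r>.014)&(r<.022)];a=np.degrees(np.arctan2(q[:,1]-.3185,q[:,0]-.4331))
for lo in range(-180,180,60):print(lo,np.median(q[(a>=lo)&(a<lo+60),2]))
p=cv2.imread('pics/w15.png');cv2.imwrite('pics/w15c.png',cv2.resize(p[180:330,230:420],None,fx=3,fy=3))
E
```

```text
clock: 29.68
tool_pos: [0.4313, 0.3179, 0.2428]
eef_rot: [1.0, 0.0, -0.001, 0.001]
contact_force: [0.2, -0.4, -0.1]
opening: 0.704
finger_force: 0.0
t 29.68 p [0.4313 0.3179 0.2428] yaw 0.0 zt [-0.002 -0.002 -1.   ] op 0.704
n 3119 bbox mid [0.433  0.3182 0.1375] circ [432.9 318. ] 24.7 zmed 0.1379 slope [-0.001  0.002]
-180 0.13791535760655244
-120 0.13795044005807966
-60 0.13792564200193919
0 0.13803813923888875
60 0.13802548211003327
120 0.13801728684801798
```

View pics/w15c.png

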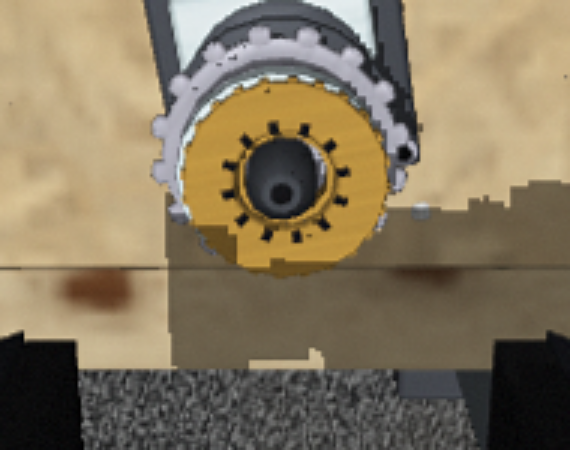

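The lockring lies flat with its top at 0.138 m all round, as expected, and the gripper is clear.

```bash
python3 -c "
from plant import r
print(r.finish_job())"
```

```text
the job is handed in; nothing more can be done
None
```

The job is handed in: the blue spacer, cog, silver spacer and lockring are stacked on the freehub in that order. Wrist depth readings showed the last three at their home heights, and the picture showed the blue one flat. The red spacer, grease tub and lockring tool were left alone, and the clock was at about 30 s.

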